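# Snap the carving handpiece into its sloping spring clip

## Robot

A 6-joint arm with a two-finger parallel gripper is mounted at the origin on a cart in front of the work surface, level with it; the furniture and walls round the work are solid. World frame = base frame: x ahead of the robot, y to its left, z up, the work surface at z = 0. Lengths are in m, angles in degrees, forces in N, time in s.
With the tool pointing down it reaches from about 0.35 to 0.875 m from the base axis. Payload 4.2 kg.
Tool frame: the origin (TCP) lies on the centre line of the jaws, within the pads' length; the fingertips stand 25 mm ahead of it and the grasp point (between the pads) lies 6 mm ahead of it; z points along the fingers, y is the line along which they close (so a half turn about z gives the same grasp; the last joint's range is limited). The gripper opens to 87 mm and grips with 3 to 60 N. Pads are 19 mm wide; open, the fingers measure 117 mm over their backs; the gripper's body (75 mm by 190 mm) begins 51 mm behind the grasp point.
Start: joints at [-54.626, 22.042, 0.453, 0, -68.411, -14.817], TCP at [0.219, -0.585, 0.248] pointing down, gripper open.
Joint ranges: [-179.83, 179.83], [-69.29, 118.12], [-61.27, 80.66], [-181.25, 117.63], [-171.15, -9.14], [-177.46, 177.46]. Speed limits (degrees/s): [159.86, 159.86, 180, 180, 180, 180].

## Interface

Orientations are given as a 3x3 rotation matrix whose columns are the frame's x, y, z axes.
In Python, from station import r gives the robot as it stands.
- The arm moves only by the tool move_arm, never from a script. Its argument "series" is a list of rows, each an object with "grip": the opening, from 0 (shut) to 1 (fully open); "xyz": the shift along the tool's x, y, z in mm, a list of three; "angular": the turn, a rotation vector about the tool's x, y, z in rad, a list of three. A call has 1 to 10 rows; each row is the pose to reach, as a shift and turn from the pose commanded when the call began, along the tool's axes at that moment; what a row does not reach only later rows make up. A row lasts 1/10 s, in which the tool goes at most 50 mm and 8.59 degrees, less where a joint would pass 70% of its speed; a pose out of reach is approached as far as the arm can. A call with a gripper value outside its range is refused whole. The fingers move at their own pace and stop on an object; the grip force is fixed at half the most. Time passes only in rows, so rows that repeat a pose let the fingers close. It gives the time, the measured TCP pose, the force, the opening and the grip force at its end, in the units of the state.
- r.sense(): the state, without advancing time (a new reading comes with each control period).
- r.capture(name): name is "scene" or "top" or "wrist"; returns a dict with "img" (420x560x3 uint8, red, green, blue), "camera_matrix" (3x3 intrinsics, pixels), "k1" (the pictures are not rectified: a ray, as slopes to the right and down, at radius r is drawn at 1 + k1 r^2 times it, then the intrinsics apply), "rvec" (rotation vector, rad) and "tvec" (3), from world to camera coordinates, as OpenCV has them; the wrist camera has in their place "hand_eye" (4x4, takes a point from camera to tool coordinates, whose origin is the TCP and whose axes are the flange's). Camera axes: x right, y down, z forward; pixel columns grow to the right and rows downward; lengths in m; the calibration is good to about 2 mm. A picture is of the moment at which its call begins: read the wrist's pose just before it. There is no depth.
- r.finish_job(): hands the job in; it is judged then, once.
The state is a dict: "time_s": time; "joints": joint angles; "joint_velocities": joint speeds; "effort": joint torques, N m; "tcp_pos": TCP position; "ee_rot": TCP orientation; "wrist_force": force on the tool from outside, world axes, zero at the start; "moment": the same for the moment, N m; "gripper_width": opening from 0.0 (shut) to 1.0 (fully open); "gripper_force": force on a finger pad.
Only numpy, scipy, OpenCV 4.12 (cv2) and the standard library are available. Lean on these libraries where they do the work, as an engineer would, in place of code of your own. Each camera call takes 0.05 s, during which the arm holds its last target. There are 200 camera calls.

## Task

Put the cordless carving handpiece away in its sloping bench clip: with its burr end on the red-marked far side, press it down square to the slope, past the sprung orange jaw, until it is fully home in both forks and the jaw has snapped shut over it, then let go. Press it home gently, do not ram it, and leave the pot and the green wax bar where they stand.

Things in the scene. Friction and masses are not known exactly. Their poses are not given: they have to be found in the camera images.
- handpiece: Cordless carving handpiece, 179 mm long, 0.08-0.17 kg. Origin on its axis midway between the collars; its y axis runs to the burr. Aluminium barrel 20 mm dia, y -55..+55 mm, black rubber rings mid-way: grip there. Black square collars 24x24x8 mm at y -59, +59 stop it rolling. Blue tail cap to y -82, steel nose and thin burr to y +97. Starts lying on the worktop, axis 12 mm above it.
- burr_end (a point): Tip of the thin copper-coloured burr, 97 mm along +y from the handpiece's origin.
- stand: Fixed grey sheet-metal stand, origin under it on the worktop; x to the robot's right, y away from it, roughly (its yaw varies). Footprint x -62..+69, y -65..+65 mm. Its plate rises at 35 degrees towards +x and carries the clip. At x +65..+69 stands an upright splash guard, full width, 196 mm high: no room for a gripper pointing straight down over the clip.
- clip: Fixed 85 mm above the stand's origin. Origin: where the handpiece's origin lies when home. y: along the seated handpiece, to the red-marked far side; x: up the slope; z: square to the slope, leaning 35 degrees from vertical to the robot's left (push along -z). Two black forks, 12 mm wide, at y -42 and +42 mm; the collars lie just outside them, 7 mm play each way. Slope plate at z -30 mm.
- fork_far (a point): Centre of the barrel's seat in the far (red-marked) fork, y +42 mm in the clip's frame. Each fork: V seat for the 20 mm barrel; on the -x side a fixed horn, inner face at x -11.5 mm, flaring outwards from z +22 to +36 mm; on the +x side the orange jaw.
- fork_near (a point): Centre of the barrel's seat in the near fork, y -42 mm in the clip's frame, same shape. Between the forks (y -27..+27 mm) nothing stands higher than z -17 mm (hinge lugs and spring at x 16), so fingers can straddle the barrel there.
- jaw (a joint): Sprung jaw: an orange hook behind each fork, both on one shaft along y at x 16, z -23 mm in the clip's frame. 0 = shut; grows to 0.6 rad as the hooks swing up the slope. A spring closes it (0.16 N m when shut, plus 0.45 N m per rad). The hooks' ramps, z +33 down to +13 mm, are 20 degrees off the push line; the barrel pushes them aside by about 0.2 rad, with 5 to 20 N, then they snap back over it.
- jaw_tip (a point): Point midway between the two hooks' rounded noses (x 6.5, y 0, z 12.2 mm in the clip's frame when shut; nose radius 2.5 mm). No material here: the hooks stand at y -42 and +42 mm.
- powder_pot: Loose bystander: pot 56 mm in diameter, 52 mm high, with a blue lid; origin under its centre. Leave it.
- wax_bar_green: Loose bystander: green bar of polishing compound, 34 x 88 x 28 mm, its length along its y; origin under its centre. Leave it.

How it is judged:
By the outcome, as a careful person would: the job done as asked, in the order asked, and still so for the second after the job is handed in, with the robot touching nothing.
It also fails if it takes over 56 s, if anything falls off the work surface, if the arm or the gripper's body presses on something with over 40 N, if the wrist force passes 120 N, or if a joint passes its speed limit or range.

## Working session

There is one attempt and no reset: what is moved stays moved. The work goes in short steps, Python scripts to look and compute and a tool call to move; the robot and the scene stay as the last step left them, time stands still between calls to the robot, and variables do not carry over. Pictures are saved under pics/ and viewed, at most 10 in all, crops included, and the job is handed in when it is done.

Besides the shell and the picture viewer there is one more tool, called after "Emit:" as a command line: name --argument value ..., lists and objects as JSON in quotes. move_arm: Moves the arm, as the interface text tells. Its arguments: {"type":"object","properties":{"series":{"type":"array"}},"required":["series"]}

```bash
mkdir -p pics; ls; python3 - <<'E'
from station import r
import cv2,pickle
s=r.sense();print(s['time_s'],s['tcp_pos'],s['ee_rot'],s['gripper_width'])
for n in('scene','top','wrist'):
    c=r.capture(n);pickle.dump(c,open(n+'0.pkl','wb'));cv2.imwrite(f'pics/{n}0.png',c['img'][:,:,::-1])
    print(n,{k:v for k,v in c.items() if k!='img'})
E
```

```text
pics
0.0 [ 0.21929389 -0.58468268  0.24646302] [[-9.36378283e-01 -3.50991421e-01 -8.56342519e-04]
 [-3.50992451e-01  9.36376167e-01  1.99331264e-03]
 [ 1.02223088e-04  2.16706443e-03 -9.99997647e-01]] 0.9988637243243449
scene {'camera_matrix': array([[398.75731937,   0.        , 284.93043683],
       [  0.        , 398.75731937, 216.14195497],
       [  0.        ,   0.        ,   1.        ]]), 'k1': 0.032112840504137444, 'rvec': array([ 0.72538518, -2.39879921,  1.39106546]), 'tvec': array([0.46316833, 0.22905949, 0.62435123])}
top {'camera_matrix': array([[536.16920201,   0.        , 285.90343173],
       [  0.        , 536.16920201, 213.68363756],
       [  0.        ,   0.        ,   1.        ]]), 'k1': -0.0645787421404264, 'rvec': array([ 2.14598544, -2.12167569,  0.18071178]), 'tvec': array([-0.00869203,  0.59585914,  1.36727989])}
wrist {'camera_matrix': array([[361.493619  ,   0.        , 270.15119017],
       [  0.        , 361.493619  , 208.97944805],
       [  0.        ,   0.        ,   1.        ]]), 'k1': -0.0878965965678188, 'hand_eye': array([[ 4.56453314e-04, -9.58357877e-01, -2.85569555e-01,
         7.88754866e-02],
       [ 9.99999609e-01,  6.53744867e-04, -5.95541102e-04,
         1.05777036e-03],
       [ 7.57431137e-04, -2.85569172e-01,  9.58357801e-01,
        -1.37944507e-01],
       [ 0.00000000e+00,  0.00000000e+00,  0.00000000e+00,
         1.00000000e+00]])}
```

View pics/scene0.png

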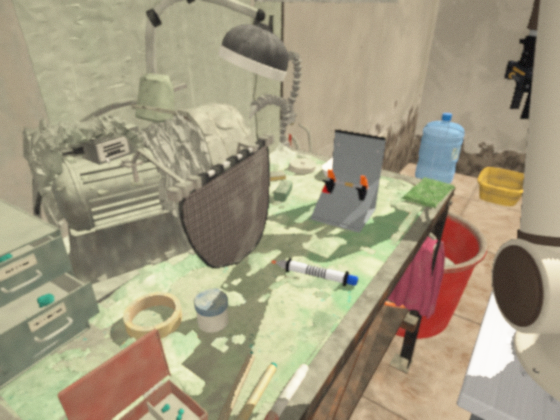

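View pics/top0.png

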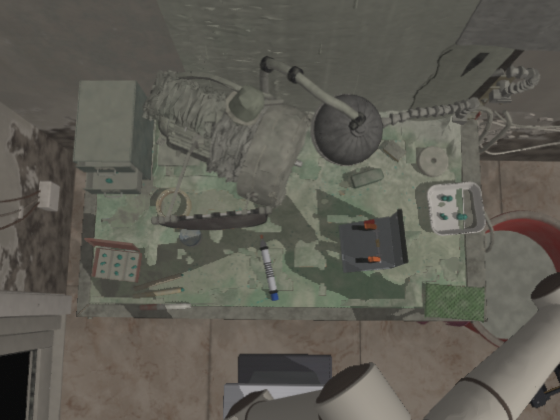

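The scene and top views show the handpiece at top pixel (270,272), with its blue tail near the robot and the burr pointing away. The stand is around (372,243), with its red mark on the far fork at about (357,225). I'll enlarge both crops.

```bash
python3 - <<'E'
import cv2
a=cv2.imread('pics/top0.png')[205:310,240:425];cv2.imwrite('pics/topc.png',cv2.resize(a,None,fx=4,fy=4,interpolation=cv2.INTER_CUBIC))
a=cv2.imread('pics/scene0.png')[120:295,265:400];cv2.imwrite('pics/scenec.png',cv2.resize(a,None,fx=3.4,fy=3.4,interpolation=cv2.INTER_CUBIC))
E
```

```text
(no output)
```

View pics/topc.png

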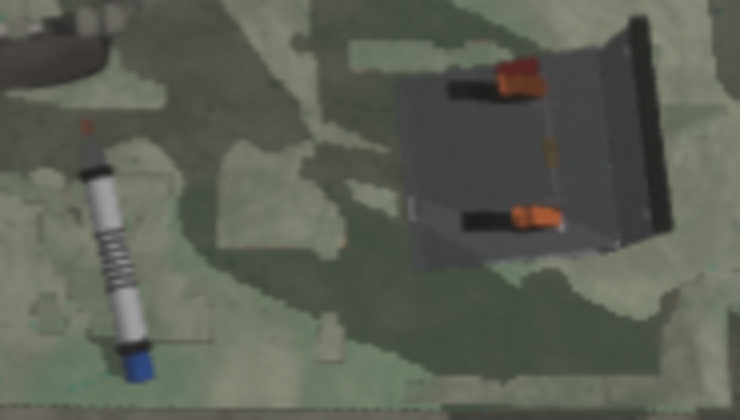

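View pics/scenec.png

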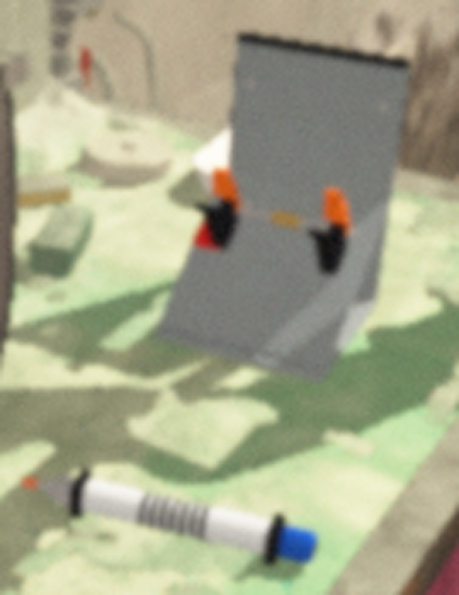

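The crops show the handpiece's burr tip at top crop (86,120), its collars at (97,173) and (133,348), and its tail at (140,381). The stand's corners are visible in both crops. I'll fit both poses to these points.

```bash
cat > h.py <<'E'
import numpy as np,cv2,pickle
from scipy.optimize import least_squares
from scipy.spatial.transform import Rotation as R
def load(n): return pickle.load(open(n+'.pkl','rb'))
def proj(c,P):
    Rm,t=c['Rt'] if 'Rt' in c else (cv2.Rodrigues(c['rvec'])[0],c['tvec'])
    q=np.atleast_2d(P)@Rm.T+t; s=q[:,:2]/q[:,2:]; s=s*(1+c['k1']*(s**2).sum(1,keepdims=True))
    K=c['camera_matrix']; return s*[K[0,0],K[1,1]]+K[:2,2]
def wristRt(c,s):
    T=np.eye(4);T[:3,:3]=s['ee_rot'];T[:3,3]=s['tcp_pos'];W=np.linalg.inv(T@c['hand_eye']);c['Rt']=(W[:3,:3],W[:3,3]);return c
def place(p,L,z=0): # p=(x,y,yawdeg)
    return L@R.from_euler('z',p[2],degrees=True).as_matrix().T+[p[0],p[1],z]
def fit(views,p0,z=0): # views: (cam,local pts,pix)
    f=lambda p:np.concatenate([(proj(c,place(p,np.array(L,float)*1e-3,z))-np.array(x)).ravel() for c,L,x in views])
    r=least_squares(f,p0,x_scale=[.01,.01,1],loss='soft_l1');return r.x,f(r.x).reshape(-1,2)
# stand -> clip
a=np.radians(35);CL=np.array([[np.cos(a),0,-np.sin(a)],[0,1,0],[np.sin(a),0,np.cos(a)]])
def clip(p): return R.from_euler('z',p[2],degrees=True).as_matrix()@CL, np.array([p[0],p[1],.085])
E
python3 - <<'E'
from h import *
T,S=load('top0'),load('scene0')
tp=lambda l:np.array(l)/4+[240-.375,205-.375]
sp=lambda l:np.array(l)/3.4+[265-.35,120-.35]
hp=[[0,97,0],[0,59,0],[0,-59,0],[0,-82,0]]
vt=(T,hp,tp([(86,120),(97,173),(133,348),(140,381)]));vs=(S,hp,sp([(25,482),(78,493),(274,538),(315,545)]))
st=[[69,65,196],[69,-65,196],[-62,65,5],[-62,-65,5]]
wt=(T,st,tp([(647,16),(671,228),(400,78),(415,270)]));ws=(S,[[65,65,196],[65,-65,196],[-62,65,5],[-62,-65,5]],sp([(238,35),(408,65),(160,333),(322,380)]))
for nm,vv,z,p0 in(('hp',(vt,vs),.012,[.45,0,-90]),('st',(wt,ws),0,[.5,-.2,-90])):
    for v in([vv[0]],[vv[1]],list(vv)):
        p,e=fit(v,p0,z);print(nm,p.round(4),e.round(1).tolist())
E
```

```text
hp [ 4.50200e-01  4.33000e-02 -7.73836e+01] [[-0.0, -0.2], [0.0, 0.3], [-0.0, -0.2], [0.0, 0.1]]
hp [ 4.49600e-01  4.50000e-02 -7.60229e+01] [[-1.1, -0.4], [0.7, 0.2], [0.2, -0.3], [-0.1, 0.3]]
hp [ 4.500e-01  4.380e-02 -7.694e+01] [[-0.5, -0.1], [-0.3, 0.4], [-0.1, -0.1], [0.0, 0.2], [-0.7, -1.2], [1.0, -0.4], [0.2, -0.4], [-0.2, 0.3]]
st [  0.5171  -0.214  -84.9936] [[0.2, -0.6], [0.3, 0.9], [-0.7, -0.0], [0.0, -0.3]]
st [  0.5134  -0.208  -84.7844] [[-0.2, -0.7], [1.4, -0.9], [-2.2, 0.4], [0.2, 0.2]]
st [  0.5163  -0.2134 -84.8042] [[-0.2, -0.3], [0.1, 1.2], [-1.0, 0.4], [-0.2, 0.1], [-0.2, -1.5], [1.0, -1.8], [-2.1, -0.9], [0.1, -1.2]]
```

```bash
cat >> h.py <<'E'
def unit(v): return v/np.linalg.norm(v)
def toolrot(x,z): # columns
    z=unit(z);x=unit(x-z*(x@z));return np.c_[x,np.cross(z,x),z]
def delta(s,P,Rm):
    Rs=s['ee_rot'];d=Rs.T@(np.array(P)-s['tcp_pos'])*1000;w=R.from_matrix(Rs.T@Rm).as_rotvec();print('xyz',d.round(1),'rot',w.round(4));return d,w
def ydir(yaw): y=np.radians(yaw);return np.array([-np.sin(y),np.cos(y),0])
E
python3 - <<'E'
from h import *
from station import r
delta(r.sense(),[.450,.0437,.18],toolrot(-ydir(-77.2),np.array([0,0,-1.])))
E
```

```text
xyz [-436.6  507.4   67.5] rot [ 0.0017 -0.0002  0.1353]
```

Emit:
move_arm --series '[{"grip": 1,"xyz": [-30,36,0],"angular": [0,0,0.02]},{"grip": 1,"xyz": [-60,72,0],"angular": [0,0,0.04]},{"grip": 1,"xyz": [-90,107,0],"angular": [0,0,0.06]},{"grip": 1,"xyz": [-120,143,0],"angular": [0,0,0.08]},{"grip": 1,"xyz": [-150,178,0],"angular": [0,0,0.1]},{"grip": 1,"xyz": [-180,214,0],"angular": [0,0,0.12]},{"grip": 1,"xyz": [-210,247,0],"angular": [0,0,0.135]},{"grip": 1,"xyz": [-240,281,0],"angular": [0,0,0.135]},{"grip": 1,"xyz": [-270,315,0],"angular": [0,0,0.135]},{"grip": 1,"xyz": [-300,350,0],"angular": [0,0,0.135]}]'

```text
time_s: 1.15
tcp_pos: [0.3776, -0.1503, 0.2477]
ee_rot: [[-0.975, -0.222, 0.001], [-0.222, 0.975, 0.0], [-0.001, -0.0, -1.0]]
wrist_force: [1.1, -0.2, 0.1]
gripper_width: 1.002
gripper_force: 0.0
```

```bash
python3 - <<'E'
from h import *
from station import r
delta(r.sense(),[.450,.0437,.18],toolrot(-ydir(-77.2),np.array([0,0,-1.])))
E
```

```text
xyz [-113.6  173.1   67.7] rot [-0.0001  0.0006  0.0003]
```

Emit:
move_arm --series '[{"grip": 1,"xyz": [-25,37,10],"angular": [0,0,0]},{"grip": 1,"xyz": [-50,74,25],"angular": [0,0,0]},{"grip": 1,"xyz": [-72,110,40],"angular": [0,0,0]},{"grip": 1,"xyz": [-94,145,55],"angular": [0,0,0]},{"grip": 1,"xyz": [-114,173,67],"angular": [0,0,0]},{"grip": 1,"xyz": [-114,173,67],"angular": [0,0,0]},{"grip": 1,"xyz": [-114,173,67],"angular": [0,0,0]}]'

```text
time_s: 1.85
tcp_pos: [0.4499, 0.0423, 0.18]
ee_rot: [[-0.975, -0.223, -0.002], [-0.223, 0.975, -0.001], [0.002, -0.0, -1.0]]
wrist_force: [-0.7, -0.5, 0.3]
gripper_width: 1.002
gripper_force: 0.0
```

```bash
python3 - <<'E'
from h import *
from station import r
s=r.sense();c=wristRt(r.capture('wrist'),s);pickle.dump(c,open('w1.pkl','wb'))
print(s['tcp_pos'])
im=c['img'][:,:,::-1].copy()
for y in(97,59,-59,-82):
    q=proj(c,place([.45,.0437,-77.2],np.array([[0,y*1e-3,0]]),.012))[0];print(q.round(1));cv2.circle(im,tuple(int(v) for v in q.round()),2,(255,0,255),-1)
cv2.imwrite('pics/w1.png',cv2.resize(im,(800,600),interpolation=cv2.INTER_CUBIC))
E
```

```text
[0.44994581 0.0423322  0.17997458]
[270.5 294.8]
[270.6 258.4]
[271.  127.7]
[271.1  99.1]
```

View pics/w1.png

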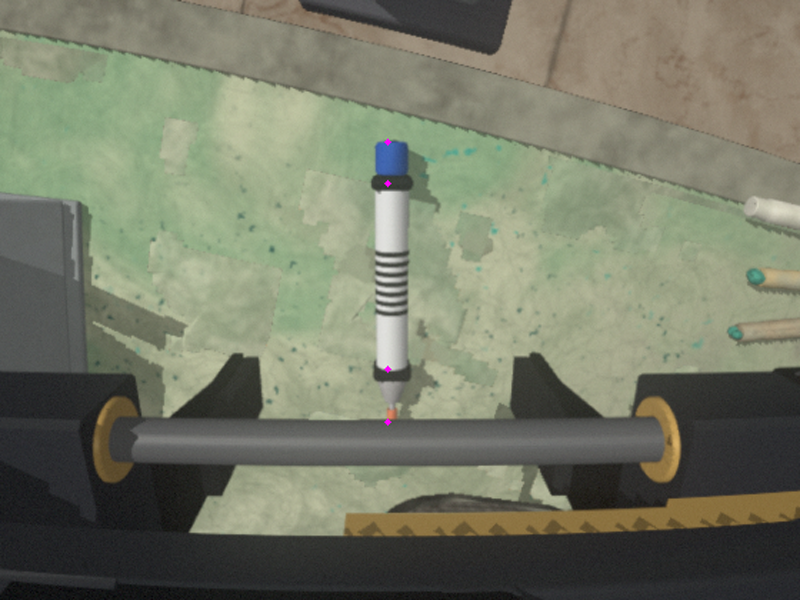

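The wrist view shows the handpiece upright at column 391 (collars at rows 183 and 372), about 2 mm to tool +y of the prediction. I'll descend with that correction.

Emit:
move_arm --series '[{"grip": 1,"xyz": [0,2.5,30],"angular": [0,0,0]},{"grip": 1,"xyz": [0,2.5,60],"angular": [0,0,0]},{"grip": 1,"xyz": [0,2.5,90],"angular": [0,0,0]},{"grip": 1,"xyz": [0,2.5,115],"angular": [0,0,0]},{"grip": 1,"xyz": [0,2.5,135],"angular": [0,0,0]},{"grip": 1,"xyz": [0,2.5,147],"angular": [0,0,0]},{"grip": 1,"xyz": [0,2.5,152],"angular": [0,0,0]},{"grip": 1,"xyz": [0,2.5,152],"angular": [0,0,0]}]'

```text
time_s: 2.7
tcp_pos: [0.4495, 0.0435, 0.0286]
ee_rot: [[-0.975, -0.221, -0.0], [-0.221, 0.975, -0.0], [0.0, -0.0, -1.0]]
wrist_force: [-0.1, 0.1, -0.5]
gripper_width: 0.996
gripper_force: 0.0
```

Emit:
move_arm --series '[{"grip": 0.5,"xyz": [0,0,0],"angular": [0,0,0]},{"grip": 0.4,"xyz": [0,0,0],"angular": [0,0,0]},{"grip": 0.3,"xyz": [0,0,0],"angular": [0,0,0]},{"grip": 0.2,"xyz": [0,0,0],"angular": [0,0,0]},{"grip": 0.1,"xyz": [0,0,0],"angular": [0,0,0]},{"grip": 0,"xyz": [0,0,0],"angular": [0,0,0]},{"grip": 0,"xyz": [0,0,0],"angular": [0,0,0]},{"grip": 0,"xyz": [0,0,0],"angular": [0,0,0]},{"grip": 0,"xyz": [0,0,0],"angular": [0,0,0]}]'

```text
time_s: 3.6
tcp_pos: [0.4497, 0.0443, 0.0285]
ee_rot: [[-0.975, -0.222, -0.0], [-0.222, 0.975, -0.0], [0.0, -0.0, -1.0]]
wrist_force: [-0.1, -0.6, -0.6]
gripper_width: 0.265
gripper_force: 0.0
```

Emit:
move_arm --series '[{"grip": 0,"xyz": [0,0,0],"angular": [0,0,0]},{"grip": 0,"xyz": [0,0,0],"angular": [0,0,0]},{"grip": 0,"xyz": [0,0,0],"angular": [0,0,0]},{"grip": 0,"xyz": [0,0,0],"angular": [0,0,0]},{"grip": 0,"xyz": [0,0,0],"angular": [0,0,0]}]'

```text
time_s: 4.1
tcp_pos: [0.4497, 0.0443, 0.0285]
ee_rot: [[-0.975, -0.222, 0.0], [-0.222, 0.975, 0.0], [-0.0, 0.0, -1.0]]
wrist_force: [-0.2, -0.9, -0.3]
gripper_width: 0.219
gripper_force: 30.0
```

Emit:
move_arm --series '[{"grip": 0,"xyz": [0,0,-15],"angular": [0,0,0]},{"grip": 0,"xyz": [0,0,-45],"angular": [0,0,0]},{"grip": 0,"xyz": [0,0,-85],"angular": [0,0,0]},{"grip": 0,"xyz": [0,0,-125],"angular": [0,0,0]},{"grip": 0,"xyz": [0,0,-165],"angular": [0,0,0]},{"grip": 0,"xyz": [0,0,-200],"angular": [0,0,0]},{"grip": 0,"xyz": [0,0,-230],"angular": [0,0,0]},{"grip": 0,"xyz": [0,0,-230],"angular": [0,0,0]},{"grip": 0,"xyz": [0,0,-230],"angular": [0,0,0]}]'

```text
time_s: 5.0
tcp_pos: [0.4491, 0.0443, 0.2584]
ee_rot: [[-0.975, -0.221, -0.0], [-0.221, 0.975, 0.001], [-0.0, 0.001, -1.0]]
wrist_force: [-0.3, 0.8, -1.7]
gripper_width: 0.221
gripper_force: 30.0
```

```bash
python3 - <<'E'
from h import *
from station import r
s=r.sense()
print(s['tcp_pos'],s['gripper_force'],s['gripper_width'],s['joints'])
c=wristRt(r.capture('wrist'),s);pickle.dump((c,s),open('w2.pkl','wb'))
im=c['img'][:,:,::-1].copy()
M=s['ee_rot'];p=s['tcp_pos']
# predicted: axis 16.5mm ahead of TCP, hp y=-tool x
for y in(97,59,-59,-82):
    q=proj(c,p+M@np.array([-y*1e-3,0,.0165]))[0];print(y,q.round(1));cv2.circle(im,tuple(int(v) for v in q.round()),2,(255,0,255),-1)
cv2.imwrite('pics/w2.png',cv2.resize(im,(800,600),interpolation=cv2.INTER_CUBIC))
Rc,pc=clip([.5165,-.2137,-84.9]);T=toolrot(-Rc[:,1],-Rc[:,2])
delta(s,pc+Rc[:,2]*(.0165+.100),T)
E
```

```text
[0.44912973 0.04427761 0.25839939] 29.998012483119965 0.2206914803418639 [ 2.63356308e+01  4.32014441e+00 -2.15280911e+01 -5.32089498e-02
 -6.41377099e+01 -1.03516212e+02]
97 [268.5 428.2]
59 [268.4 375.7]
-59 [268.1 150.5]
-82 [268.   94.6]
xyz [ -17.5 -200.3   77.8] rot [0.6108 0.041  0.1301]
```

View pics/w2.png

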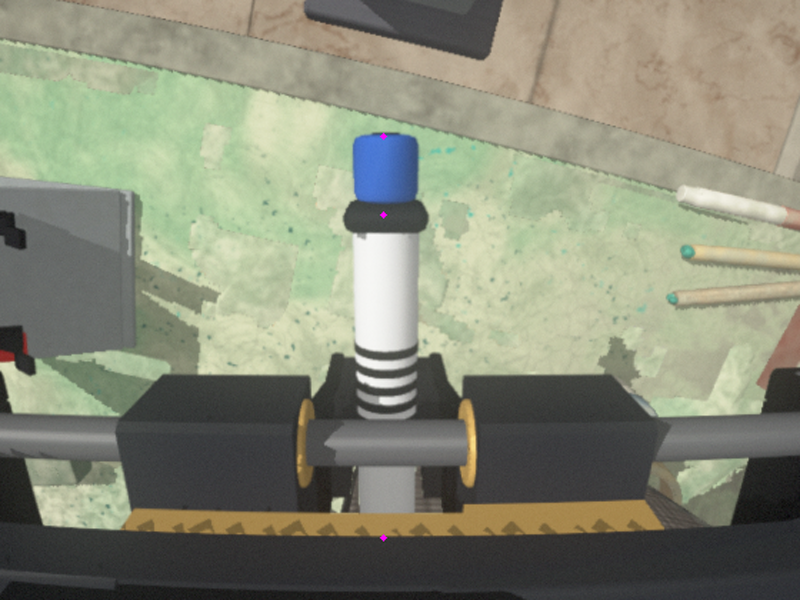

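The wrist view shows the handpiece held straight: its collar is at (386,215) and its tail at (385,135), matching the predicted points. Next I'll move over the clip, tilting as I go.

Emit:
move_arm --series '[{"grip": 0,"xyz": [-1,-15,3],"angular": [0.06,0.004,0.013]},{"grip": 0,"xyz": [-3,-35,8],"angular": [0.13,0.009,0.028]},{"grip": 0,"xyz": [-5,-60,15],"angular": [0.2,0.0134,0.0426]},{"grip": 0,"xyz": [-8,-85,23],"angular": [0.27,0.018,0.0575]},{"grip": 0,"xyz": [-10,-110,32],"angular": [0.34,0.023,0.0724]},{"grip": 0,"xyz": [-12,-135,43],"angular": [0.41,0.0275,0.087]},{"grip": 0,"xyz": [-14,-160,55],"angular": [0.48,0.032,0.102]},{"grip": 0,"xyz": [-16,-182,67],"angular": [0.55,0.037,0.117]},{"grip": 0,"xyz": [-17.5,-200,78],"angular": [0.611,0.041,0.13]},{"grip": 0,"xyz": [-17.5,-200,78],"angular": [0.611,0.041,0.13]}]'

```text
time_s: 6.05
tcp_pos: [0.5083, -0.1484, 0.1762]
ee_rot: [[-0.996, -0.078, 0.042], [-0.088, 0.814, -0.574], [0.01, -0.575, -0.818]]
wrist_force: [-0.9, -0.4, -2.0]
gripper_width: 0.222
gripper_force: 30.0
```

```bash
python3 - <<'E'
from h import *
from station import r
s=r.sense()
Rc,pc=clip([.5165,-.2137,-84.9]);T=toolrot(-Rc[:,1],-Rc[:,2])
delta(s,pc+Rc[:,2]*(.0165+.100),T);print(s['joints'].round(1) if hasattr(s['joints'],'round') else s['joints'])
c=wristRt(r.capture('wrist'),s);pickle.dump((c,s),open('w3.pkl','wb'))
im=c['img'][:,:,::-1].copy()
def dot(P,col):
    q=proj(c,P)[0];print(np.round(q*800/560,1));cv2.circle(im,tuple(int(v) for v in q.round()),2,col,-1)
for y in(-48,-36):
  for x,z in((-11.5,22),):dot(pc+Rc@np.array([x,y,z])*1e-3,(255,0,255))
for y in(-65,65): dot(place([.5165,-.2137,-84.9],np.array([[-.062,y*1e-3,.005]])),(255,255,0))
cv2.imwrite('pics/w3.png',cv2.resize(im,(800,600),interpolation=cv2.INTER_CUBIC))
c=r.capture('scene');pickle.dump(c,open('s3.pkl','wb'));cv2.imwrite('pics/s3.png',cv2.resize(c['img'][90:290,230:430,::-1],None,fx=3,fy=3,interpolation=cv2.INTER_CUBIC))
E
```

```text
xyz [-2.3 -1.6 -4.1] rot [-0.0023 -0.0091  0.0052]
[  14.    16.6  -41.5   47.7  -50.  -136.2]
[409.  225.3]
[408.6 251.9]
[563.2 182.2]
[542.1 400.6]
```

View pics/w3.png

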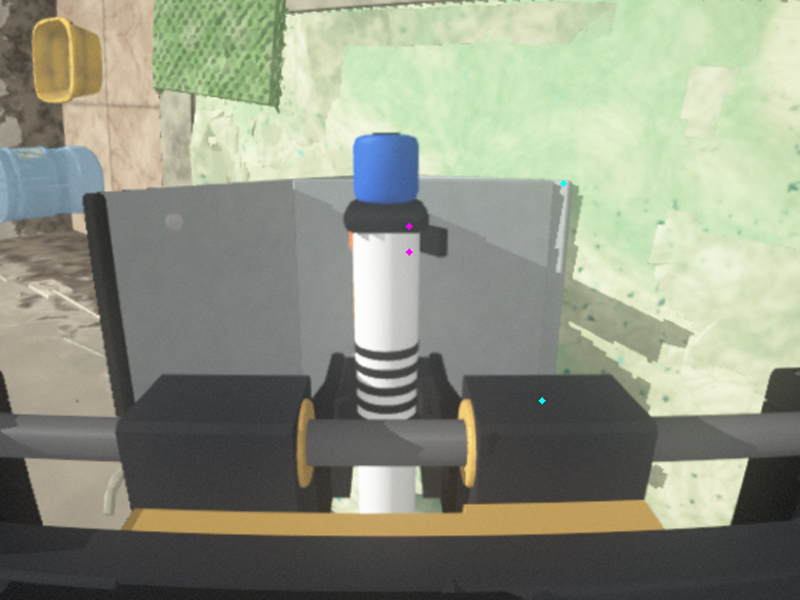

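View pics/s3.png

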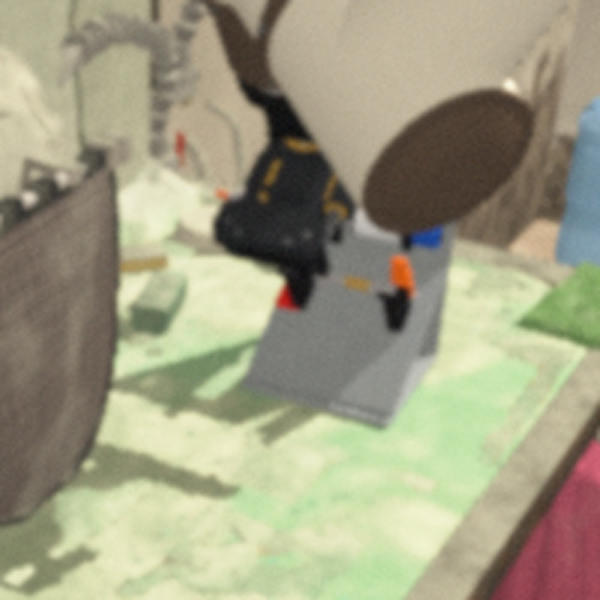

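The wrist view shows the near fork's horn at (440,242), the plate's low near corner at (571,181), the guard's near top corners at (85,196) and (105,194), and the fold at (293,180). The scene view shows the gripper clear of the guard. I'll refine the stand pose from these.

```bash
python3 - <<'E'
from h import *
c,s=load('w3')
T,S=load('top0'),load('scene0')
tp=lambda l:np.array(l)/4+[240-.375,205-.375]
sp=lambda l:np.array(l)/3.4+[265-.35,120-.35]
k=lambda l:(np.array(l,float)+.5)*.7-.5
def cl(x,y,z): return (CL@np.array([x,y,z])+[0,0,85]).tolist()
L=[[69,-65,196],[65,-65,196],[65,-65,94],[-62,-65,5],[-62,-65,0],cl(-11.5,-48,22),cl(-11.5,-48,36),cl(-11.5,-36,36),cl(-20,-48,36),cl(-20,-36,36)]
for p in([.5165,-.2137,-84.9],[.5134,-.208,-84.8]):
    q=(proj(c,place(p,np.array(L)*1e-3))+.5)/.7-.5;print(q.round(0).tolist())
wt=(T,[[69,65,196],[69,-65,196],[-62,65,5],[-62,-65,5]],tp([(647,16),(671,228),(400,78),(415,270)]));ws=(S,[[65,65,196],[65,-65,196],[-62,65,5],[-62,-65,5]],sp([(238,35),(408,65),(160,333),(322,380)]))
ww=(c,L[:4],k([(85,196),(105,194),(293,180),(571,181)]))
for n,v in(('w',[ww]),('wt',[ww,wt]),('all',[ww,wt,ws])):
    p,e=fit(v,[.515,-.213,-84.9]);print(n,p.round(4),e[:4].round(1).tolist())
    q=(proj(c,place(p,np.array(L[5:])*1e-3))+.5)/.7-.5;print(q.round(0).tolist())
E
```

```text
[[79.0, 194.0], [84.0, 194.0], [275.0, 180.0], [563.0, 182.0], [566.0, 182.0], [409.0, 226.0], [411.0, 230.0], [410.0, 258.0], [431.0, 230.0], [430.0, 258.0]]
[[85.0, 188.0], [90.0, 188.0], [283.0, 176.0], [575.0, 178.0], [577.0, 178.0], [421.0, 221.0], [423.0, 225.0], [422.0, 254.0], [443.0, 225.0], [442.0, 254.0]]
w [  0.5155  -0.2072 -84.4045] [[0.8, -1.0], [-9.9, 0.6], [-6.8, 0.4], [2.6, 0.0]]
[[421.0, 225.0], [423.0, 230.0], [423.0, 258.0], [444.0, 230.0], [443.0, 258.0]]
wt [  0.516   -0.2091 -84.7502] [[-0.4, -1.1], [-11.2, 0.5], [-8.2, 0.3], [0.5, 0.9]]
[[418.0, 226.0], [420.0, 231.0], [419.0, 259.0], [440.0, 231.0], [439.0, 259.0]]
all [  0.5158  -0.209  -84.6395] [[-0.5, -1.2], [-11.2, 0.4], [-8.2, 0.2], [0.5, 0.5]]
[[418.0, 226.0], [420.0, 230.0], [419.0, 259.0], [440.0, 230.0], [440.0, 259.0]]
```

```bash
python3 - <<'E'
from h import *
from station import r
s=r.sense()
Rc,pc=clip([.516,-.2103,-84.8]);T=toolrot(-Rc[:,1],-Rc[:,2])
delta(s,pc+Rc[:,2]*(.0165+.050),T)
E
```

```text
xyz [-0.1  2.  47.1] rot [-0.0002 -0.0038  0.0007]
```

Emit:
move_arm --series '[{"grip": 0,"xyz": [0,1,8],"angular": [0,-0.004,0]},{"grip": 0,"xyz": [0,2,18],"angular": [0,-0.004,0]},{"grip": 0,"xyz": [0,2,28],"angular": [0,-0.004,0]},{"grip": 0,"xyz": [0,2,38],"angular": [0,-0.004,0]},{"grip": 0,"xyz": [0,2,47],"angular": [0,-0.004,0]},{"grip": 0,"xyz": [0,2,47],"angular": [0,-0.004,0]}]'

```text
time_s: 6.75
tcp_pos: [0.5124, -0.173, 0.1398]
ee_rot: [[-0.996, -0.074, 0.053], [-0.09, 0.815, -0.572], [-0.001, -0.574, -0.819]]
wrist_force: [0.1, 0.1, -1.5]
gripper_width: 0.219
gripper_force: 30.0
```

```bash
python3 - <<'E'
from h import *
from station import r
s=r.sense()
P=[.516,-.2103,-84.8];Rc,pc=clip(P);T=toolrot(-Rc[:,1],-Rc[:,2])
delta(s,pc+Rc[:,2]*(.0165+.050),T);print(s['wrist_force'])
c=wristRt(r.capture('wrist'),s);pickle.dump((c,s),open('w4.pkl','wb'))
im=cv2.resize(c['img'][80:290,190:420,::-1],None,fx=3.4,fy=2.8,interpolation=cv2.INTER_CUBIC)
for nm,x,y,z in(('hornIn',-11.5,-48,22),('horn2',-11.5,-36,22),('hook',14,-48,33),('nose',4,-48,12.2),('jawz22',10,-48,22)):
    q=proj(c,pc+Rc@np.array([x,y,z])*1e-3)[0];print(nm,((q-[190,80])*[3.4,2.8]).round(0))
for e in(-10,10):
    q=proj(c,s['tcp_pos']+s['ee_rot']@np.array([.048,e*1e-3,.0165]))[0];print('barrel',((q-[190,80])*[3.4,2.8]).round(0))
L=np.array([[69,-65,196],[65,-65,94],[-62,-65,5]])*1e-3
print(((proj(c,place(P,L))-[190,80])*[3.4,2.8]).round(0).tolist())
cv2.imwrite('pics/w4.png',im)
E
```

```text
xyz [-0.2  0.7 -0.2] rot [-0.0011  0.0006 -0.0006]
[ 0.06793338  0.11033096 -1.547142  ]
hornIn [353. 239.]
horn2 [352. 303.]
hook [177. 250.]
nose [251. 230.]
jawz22 [210. 239.]
barrel [193. 268.]
barrel [349. 268.]
[[-643.0, 171.0], [-34.0, 128.0], [785.0, 130.0]]
```

View pics/w4.png

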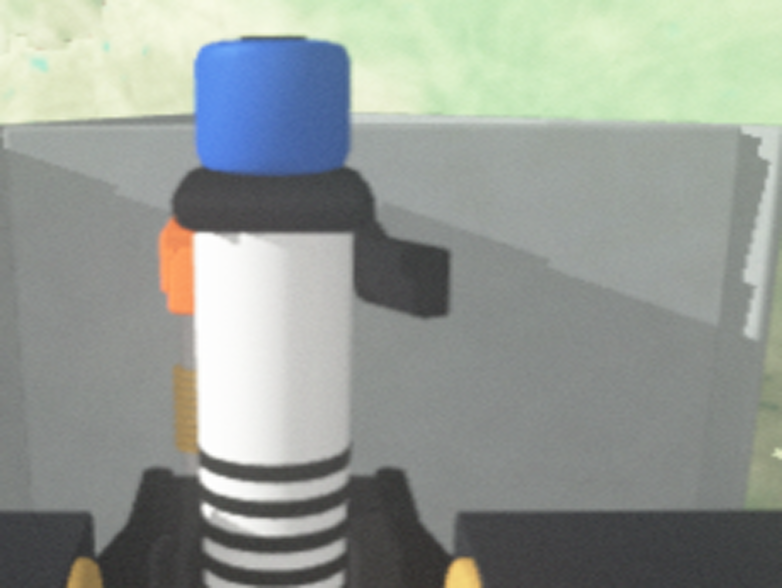

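The wrist crop shows the barrel centred at column 273 between the hook (163–193) and the flared horn (400–450). The y position is right to about 1 mm. I'll go down square to the slope, slowly.

Emit:
move_arm --series '[{"grip": 0,"xyz": [0,0,2],"angular": [0,0,0]},{"grip": 0,"xyz": [0,0,4],"angular": [0,0,0]},{"grip": 0,"xyz": [0,0,6],"angular": [0,0,0]},{"grip": 0,"xyz": [0,0,8],"angular": [0,0,0]},{"grip": 0,"xyz": [0,0,10],"angular": [0,0,0]},{"grip": 0,"xyz": [0,0,12],"angular": [0,0,0]},{"grip": 0,"xyz": [0,0,14],"angular": [0,0,0]},{"grip": 0,"xyz": [0,0,16],"angular": [0,0,0]},{"grip": 0,"xyz": [0,0,18],"angular": [0,0,0]},{"grip": 0,"xyz": [0,0,20],"angular": [0,0,0]}]'

```text
time_s: 7.8
tcp_pos: [0.515, -0.1829, 0.1243]
ee_rot: [[-0.996, -0.074, 0.057], [-0.093, 0.816, -0.571], [-0.004, -0.573, -0.819]]
wrist_force: [-2.1, 5.9, 1.0]
gripper_width: 0.218
gripper_force: 30.0
```

```bash
cat > st.py <<'E'
from h import *
from station import r
s=r.sense()
Rc,pc=clip([.516,-.2103,-84.8]);g=s['tcp_pos']+s['ee_rot'][:,2]*.0165
print('axis in clip mm',(Rc.T@(g-pc)*1000).round(1),'F clip',(Rc.T@np.array(s['wrist_force'])).round(1),'M clip',(Rc.T@np.array(s['moment'])).round(2),s['gripper_width'],s['time_s'])
E
python3 st.py
```

```text
axis in clip mm [ 0.1  1.5 31.4] F clip [-4.4 -1.5  4.3] M clip [-0.31  2.54 -0.01] 0.2180055280529137 7.8
```

Emit:
move_arm --series '[{"grip": 0,"xyz": [0,0,1],"angular": [0,0,0]},{"grip": 0,"xyz": [0,0,2],"angular": [0,0,0]},{"grip": 0,"xyz": [0,0,3],"angular": [0,0,0]},{"grip": 0,"xyz": [0,0,4],"angular": [0,0,0]},{"grip": 0,"xyz": [0,0,5],"angular": [0,0,0]},{"grip": 0,"xyz": [0,0,6],"angular": [0,0,0]},{"grip": 0,"xyz": [0,0,7],"angular": [0,0,0]},{"grip": 0,"xyz": [0,0,8],"angular": [0,0,0]}]'

```text
time_s: 8.6
tcp_pos: [0.5164, -0.1863, 0.118]
ee_rot: [[-0.995, -0.075, 0.06], [-0.096, 0.817, -0.569], [-0.006, -0.572, -0.82]]
wrist_force: [-1.3, 9.0, 1.9]
gripper_width: 0.22
gripper_force: 30.0
```

```bash
python3 st.py
```

```text
axis in clip mm [-0.6  2.7 24.3] F clip [-6.3 -0.5  6.7] M clip [-0.38  3.06 -0.04] 0.22005280901482033 8.6
```

```bash
cat >> st.py <<'E'
T=toolrot(-Rc[:,1],-Rc[:,2]);delta(s,pc+Rc[:,2]*.0165,T)
print(np.round(s['joints'],1))
E
python3 st.py
```

```text
axis in clip mm [-0.6  2.7 24.3] F clip [-6.3 -0.5  6.7] M clip [-0.38  3.06 -0.04] 0.22005280901482033 8.6
xyz [ 2.7 -0.6 24.2] rot [0.0014 0.0081 0.0008]
[   5.6   21.3  -46.6   62.   -40.4 -145.2]
```

Emit:
move_arm --series '[{"grip": 0,"xyz": [0.5,0,1],"angular": [0,0.002,0]},{"grip": 0,"xyz": [1,0,2],"angular": [0,0.004,0]},{"grip": 0,"xyz": [1.5,0,3],"angular": [0,0.006,0]},{"grip": 0,"xyz": [2,0,4],"angular": [0,0.008,0]},{"grip": 0,"xyz": [2.5,0,5],"angular": [0,0.008,0]},{"grip": 0,"xyz": [2.5,0,6],"angular": [0,0.008,0]},{"grip": 0,"xyz": [2.5,0,7],"angular": [0,0.008,0]},{"grip": 0,"xyz": [2.5,0,8],"angular": [0,0.008,0]}]'

```text
time_s: 9.4
tcp_pos: [0.5165, -0.1894, 0.1121]
ee_rot: [[-0.995, -0.076, 0.057], [-0.095, 0.818, -0.568], [-0.004, -0.571, -0.821]]
wrist_force: [-0.2, 13.4, 3.6]
gripper_width: 0.22
gripper_force: 30.0
```

```bash
python3 st.py
```

```text
axis in clip mm [-1.5  2.5 17.6] F clip [-8.9  1.  10.6] M clip [0.19 3.82 0.06] 0.22011548864691996 9.4
xyz [ 2.5 -1.5 17.6] rot [0.0034 0.0057 0.002 ]
[   4.9   21.9  -46.9   63.1  -39.8 -145.9]
```

Emit:
move_arm --series '[{"grip": 0,"xyz": [0.5,0,1],"angular": [0,0.002,0]},{"grip": 0,"xyz": [1,0,2],"angular": [0,0.004,0]},{"grip": 0,"xyz": [1,0,3],"angular": [0,0.005,0]},{"grip": 0,"xyz": [1,0,4],"angular": [0,0.005,0]},{"grip": 0,"xyz": [1,0,5],"angular": [0,0.005,0]},{"grip": 0,"xyz": [1,0,6],"angular": [0,0.005,0]},{"grip": 0,"xyz": [1,0,7],"angular": [0,0.005,0]},{"grip": 0,"xyz": [1,0,8],"angular": [0,0.005,0]}]'

```text
time_s: 10.2
tcp_pos: [0.5135, -0.1957, 0.1039]
ee_rot: [[-0.996, -0.075, 0.046], [-0.088, 0.818, -0.569], [0.005, -0.571, -0.821]]
wrist_force: [0.6, 5.5, -4.3]
gripper_width: 0.219
gripper_force: 30.0
```

```bash
python3 st.py
```

```text
axis in clip mm [-1.3 -1.3  7.4] F clip [-7.   1.1 -0.4] M clip [ 0.38  3.12 -0.12] 0.21944063409913692 10.2
xyz [-1.2 -1.3  7.4] rot [ 0.0031 -0.0059  0.0007]
[   3.9   22.6  -47.4   64.4  -39.3 -146.8]
```

Emit:
move_arm --series '[{"grip": 0,"xyz": [0,0,1],"angular": [0,0,0]},{"grip": 0,"xyz": [0,0,2],"angular": [0,0,0]},{"grip": 0,"xyz": [0,0,3],"angular": [0,0,0]},{"grip": 0,"xyz": [0,0,4],"angular": [0,0,0]},{"grip": 0,"xyz": [0,0,5],"angular": [0,0,0]},{"grip": 0,"xyz": [0,0,6],"angular": [0,0,0]}]'

```text
time_s: 10.8
tcp_pos: [0.5122, -0.2013, 0.1]
ee_rot: [[-0.996, -0.074, 0.042], [-0.084, 0.815, -0.574], [0.008, -0.575, -0.818]]
wrist_force: [-3.7, 9.2, 3.3]
gripper_width: 0.219
gripper_force: 30.0
```

```bash
python3 st.py
```

```text
axis in clip mm [ 1.  -3.2  1.2] F clip [-5.9 -2.8  8.2] M clip [-1.08  3.16 -0.03] 0.2188277181440426 10.8
xyz [-3.   1.   1.1] rot [-0.0018 -0.0104 -0.0006]
[   2.9   23.   -47.7   65.8  -39.1 -147.7]
```

Emit:
move_arm --series '[{"grip": 0,"xyz": [-1,0,0.5],"angular": [0,-0.003,0]},{"grip": 0,"xyz": [-1.5,0,1],"angular": [0,-0.006,0]},{"grip": 0,"xyz": [-2,0,1.5],"angular": [0,-0.009,0]},{"grip": 0,"xyz": [-2,0,2],"angular": [0,-0.009,0]},{"grip": 0,"xyz": [-2,0,2],"angular": [0,-0.009,0]}]'

```text
time_s: 11.3
tcp_pos: [0.5123, -0.2014, 0.0995]
ee_rot: [[-0.996, -0.075, 0.051], [-0.091, 0.814, -0.574], [0.002, -0.576, -0.817]]
wrist_force: [-14.9, 20.6, 14.4]
gripper_width: 0.218
gripper_force: 30.0
```

```bash
python3 st.py; python3 - <<'E'
from h import *
from station import r
s=r.sense()
c=wristRt(r.capture('wrist'),s);a=cv2.resize(c['img'][60:270,190:390,::-1],(400,420),interpolation=cv2.INTER_CUBIC)
c=r.capture('scene');b=cv2.resize(c['img'][130:235,300:400,::-1],(400,420),interpolation=cv2.INTER_CUBIC)
cv2.imwrite('pics/f.png',np.hstack([a,b]))
E
```

```text
axis in clip mm [ 0.9 -2.9  0.7] F clip [ -9.7 -13.   24.3] M clip [-3.75  4.04 -0.09] 0.21830435499408948 11.3
xyz [-2.9  0.8  0.7] rot [-0.0034 -0.0011  0.0012]
[   2.5   22.9  -48.2   67.4  -38.6 -148.7]
```

Seating force is steady at 24 N and the barrel no longer moves, so it is home. I'll relax the push and then open.

Emit:
move_arm --series '[{"grip": 0,"xyz": [1,0,-1],"angular": [0,0,0]},{"grip": 0,"xyz": [1.5,0,-1.5],"angular": [0,0,0]},{"grip": 0.3,"xyz": [1.5,0,-1.5],"angular": [0,0,0]},{"grip": 0.4,"xyz": [1.5,0,-1.5],"angular": [0,0,0]},{"grip": 0.45,"xyz": [1.5,0,-1.5],"angular": [0,0,0]},{"grip": 0.45,"xyz": [1.5,0,-1.5],"angular": [0,0,0]},{"grip": 0.45,"xyz": [1.5,0,-1.5],"angular": [0,0,0]},{"grip": 0.45,"xyz": [1.5,0,-1.5],"angular": [0,0,0]}]'

```text
time_s: 12.2
tcp_pos: [0.5131, -0.2015, 0.0997]
ee_rot: [[-0.996, -0.073, 0.051], [-0.089, 0.815, -0.573], [-0.0, -0.575, -0.818]]
wrist_force: [0.3, 0.7, 0.2]
gripper_width: 0.447
gripper_force: 0.0
```

```bash
python3 st.py
```

```text
axis in clip mm [ 1.1 -2.1  0.7] F clip [-0.4  0.4  0.6] M clip [-0.   1.2  0. ] 0.4466344033903295 12.2
xyz [-2.1  1.1  0.7] rot [-0.0015 -0.0008 -0.0013]
[   2.5   22.9  -48.1   67.2  -38.5 -148.6]
```

Emit:
move_arm --series '[{"grip": 0.45,"xyz": [0,0,-5],"angular": [0,0,0]},{"grip": 0.45,"xyz": [0,0,-12],"angular": [0,0,0]},{"grip": 0.45,"xyz": [0,0,-20],"angular": [0,0,0]},{"grip": 0.45,"xyz": [0,0,-32],"angular": [0,0,0]},{"grip": 0.45,"xyz": [0,0,-48],"angular": [0,0,0]},{"grip": 0.45,"xyz": [0,0,-66],"angular": [0,0,0]},{"grip": 0.45,"xyz": [0,0,-86],"angular": [0,0,0]},{"grip": 0.45,"xyz": [0,0,-106],"angular": [0,0,0]},{"grip": 0.45,"xyz": [0,0,-120],"angular": [0,0,0]},{"grip": 0.45,"xyz": [0,0,-120],"angular": [0,0,0]}]'

```text
time_s: 13.2
tcp_pos: [0.508, -0.1312, 0.1995]
ee_rot: [[-0.996, -0.073, 0.056], [-0.091, 0.816, -0.571], [-0.004, -0.574, -0.819]]
wrist_force: [0.4, 1.2, -0.5]
gripper_width: 0.448
gripper_force: 0.0
```

```bash
python3 - <<'E'
from h import *
from station import r
s=r.sense();print(s['tcp_pos'],s['wrist_force'])
c=wristRt(r.capture('wrist'),s);a=cv2.resize(c['img'][60:300,150:390,::-1],(400,420),interpolation=cv2.INTER_CUBIC)
Rc,pc=clip([.516,-.2103,-84.8])
for y in(-59,-82):print(((proj(c,pc+Rc@np.array([0,y*1e-3,0]))[0]-[150,60])*[400/240,420/240]).round())
c=r.capture('scene');b=cv2.resize(c['img'][130:235,300:400,::-1],(400,420),interpolation=cv2.INTER_CUBIC)
for y in(97,59,-59,-82):print(((proj(c,pc+Rc@np.array([0,y*1e-3,0]))[0]-[300,130])*4+[400,0]).round())
cv2.imwrite('pics/g.png',np.hstack([a,b]))
E
```

```text
[ 0.50802277 -0.13116201  0.19949685] [ 0.36871563  1.21570755 -0.47134426]
[201. 122.]
[201.  67.]
[437. 185.]
[492. 198.]
[675. 239.]
[712. 247.]
```

View pics/g.png

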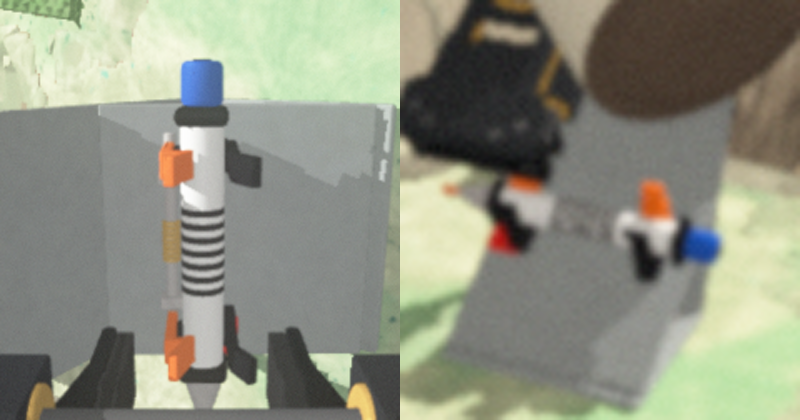

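The final picture shows the barrel in both forks, both orange hooks closed over it (left panel, (177,165) and (180,355)), the collars outside the forks, and the burr on the red-marked far side. I'm handing in.

```bash
python3 -c "
from station import r
print(r.finish_job())"
```

```text
the job is handed in; nothing more can be done
None
```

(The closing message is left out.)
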